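# Set the bar cutter's length stop one hole longer

### The job

Get the bar cutter ready for the next, longer cut, leaving its knife down: first swing the safety hook closed over the knife arm until it rests fully home. Then pull up the black knob of the length stop's lock plunger, slide the stop one hole further from the knife and let the pin drop fully home in that hole, without disturbing the sweets and other things around. Finish while still gripping the knob, holding the pin home: do not let go of it, because the first bar is about to be pushed against the stop.

Things in the scene. Friction and masses are not known exactly. Their poses are not given: they have to be found in the camera images.
- cutter: Bench cutter for fruit-paste bars, bolted down: steel base 250 (x) by 470 mm (y), white board on it, top 38 mm up. Origin on the counter under its middle, z up. Knife arm along x at y = +90 mm, hinged at its far (+x) end, handle at -x. On the -y (outfeed) side the stop bar runs along y at x = -85 mm: aluminium, 26 mm wide, 8 mm thick, top 58 mm up, eight 10 mm holes at 25 mm pitch.
- knife (a joint): Angle of the knife arm (steel, 14 mm wide, top 88 mm above the counter): 0 is down on the board, as it starts; it grows as the handle is lifted.
- hook (a joint): Angle of the safety hook, flat steel 12 mm thick (along cutter x), pivoted on the +y side of the knife arm near its handle. 0 is closed, at its end stop: black thumb tab upright, nose over the knife arm. It grows as the tab leans to the cutter's +y: 0.7 to 1.3 rad at the start, 1.4 at most. The pivot is stiff (about 1 N at the tab); the hook stays where it is left.
- hook_tab (a point): Middle of the hook's black thumb tab, 70 mm from the pivot; the tab is 12 mm thick along the cutter's x, 16 mm wide and reaches 16 mm beyond this point and 28 mm back towards the pivot. It can be pinched from above across its thickness and carried round; it turns and slips a little in the pinch, so press it on against its stop at the end.
- hook_pivot (a point): Pivot axis of the hook, 66 mm above the counter. The axis runs along the cutter's x.
- stop (a joint): Place of the length stop on its bar, in m: 0 in its starting hole, 0.025 in the next hole further from the knife (cutter's -y), and so on; up to 1 mm play in a hole. The stop is an aluminium saddle 44 (x) by 36 mm, top 79 mm above the counter, with a steel stop plate just as high reaching in over the board. With the pin clear it slides at about 2 N.
- plunger (a joint): How far the lock plunger is pulled up, in m: 0 is fully home (pin down in the hole), 0.014 is the most. The 8 mm round-nosed pin reaches 10 mm into the bar, so the stop slides only when it is raised more than 10 mm. A spring pulls it down, with 4 N at 0 and 7 N at full lift.
- knob: Black round pull knob on top of the lock plunger on the stop: 28 mm across, 24 mm high, with free sides. Origin at its middle, 106 mm above the counter when the pin is home; it rises with the plunger and travels with the stop.
- next_hole (a point): Middle of the mouth, in the bar's top face, of the hole in which the pin must end: 25 mm along the cutter's -y from the hole in which the pin starts. The bar is fixed to the cutter.
- paste_bar: Dark red bar of fruit paste, 55 x 100 x 45 mm, lying loose on the board on the infeed side. Origin in the middle of its underside. Leave alone.
- sweet_tray: Green cardboard tray, 246 x 168 x 45 mm, with six round fruit-paste sweets, loose on the counter. Origin in the middle of its underside. Leave alone.
- tumbler: Clear plastic tumbler, 76 mm across, 130 mm high, standing on the counter. Origin in the middle of its underside. Leave alone.
- nut_bars: Stack of brown nut bars, 95 x 90 x 66 mm, on the counter. Origin in the middle of its underside. Leave alone.

How it is judged:
On the way, in this order (a step that is already met when the one before it is completed fails the run):
1. the safety hook is swung closed over the knife arm (value of joint hook below 0.1 rad), for 0.2 s.
2. with the hook closed, the lock pin is pulled clear of its hole (value of joint hook below 0.1 rad and value of joint plunger above 0.009 m), for 0.05 s.
3. the pin is home in the next hole further from the knife (value of joint hook below 0.1 rad and value of joint stop between 0.0225 and 0.0275 m and value of joint plunger below 0.0025 m), for 0.1 s.
At the end, for the whole second after the job is handed in: Stop 25 mm further from the knife (within 2.5 mm), pin home (raised under 2.5 mm), at rest; hook closed (within 0.1 rad), knife down (within 0.05 rad); the gripper still holds the knob (over 1 N, grasp point within 25 mm of its middle) (all of step 3 and value of joint knife below 0.05 rad and contact force between the fingers and knob above 1 N and distance between the grasp point and knob below 0.025 m and velocity of joint stop between -0.01 and 0.01 m/s); the arm keeps its last pose, push and grip.
It fails at once if the knife arm is lifted by more than 0.1 rad (value of joint knife above 0.1 rad).
It fails at once if a bystander (paste bar, sweet tray, tumbler or nut bars) is moved by more than 20 mm (distance of any of paste_bar, sweet_tray, tumbler, nut_bars from where it was at the start of the episode above 0.02 m).
It also fails if it takes over 45 s, if anything falls off the work surface, if the arm or the gripper's body presses on something with over 40 N, if the wrist force passes 120 N, or if a joint passes its speed limit or range.

### The arm

A 7-joint arm with a two-finger parallel gripper is mounted at the origin on the work surface. World frame = base frame: x ahead of the robot, y to its left, z up, the work surface at z = 0. Lengths are in m, angles in rad, forces in N, time in s.
With the tool pointing down it reaches from about 0.4 to 0.85 m from the base axis. Payload 4.5 kg.
Tool frame: the origin (TCP) lies between the finger pads; the fingertips stand 8 mm ahead of it and the grasp point (between the pads) lies 11 mm behind it; z points along the fingers, y is the direction in which the jaws open and shut (so a half turn about z gives the same grasp; the last joint's range is limited). The gripper opens to 88 mm and grips with 3 to 60 N. Pads are 18 mm wide; open, the fingers measure 123 mm over their backs; the gripper's body (75 mm by 187 mm) begins 45 mm behind the grasp point.
Start: joints at [-1.236, 0.689, -0.195, 1.565, 0.157, 0.902, -0.215], TCP at [0.185, 0.597, 0.218] pointing down, gripper open.
Joint ranges: [-3.01, 3.01], [-0.46, 2.08], [-1.47, 1.51], [0.13, 2.56], [-1, 4.14], [0.04, 2.09], [-2.66, 2.66]. Speed limits (rad/s): [2.57, 2.57, 3.14, 3.14, 3.14, 3.14, 3.14].

### API

Orientations are given as a unit quaternion [x, y, z, w].
In Python, from plant import r gives the robot as it stands.
- The arm moves only by the tool carry_out, never from a script. Its argument "commands" is a list that holds one entry, the list of rows, each a list of 7 numbers: the turn, a rotation vector about the tool's x, y, z in rad, then the shift along the tool's x, y, z in cm, then the finger opening in cm, from 0 to 8.81. A call has 1 to 10 rows; each row is the pose to reach, as a shift and turn from the pose commanded when the call began, along the tool's axes at that moment; what a row does not reach only later rows make up. A row lasts 1/12 s, in which the tool goes at most 41.7 mm and 7.16 degrees, less where a joint would pass 70% of its speed; a pose out of reach is approached as far as the arm can. A call with a gripper value outside its range is refused whole. The fingers move at their own pace and stop on an object; "force" is the grip in N (left out, the last holds). Time passes only in rows, so rows that repeat a pose let the fingers close. It gives the time, the measured TCP pose, the force and the opening at its end, in the units of the state.
- r.get_state(): the state, without advancing time (a new reading comes with each control period).
- r.snapshot(name): name is "scene" or "top"; returns a dict with "pixels" (480x640x3 uint8, red, green, blue), "mtx" (3x3 intrinsics, pixels), "xyz" and "rotation" of the camera in the world. Camera axes: x right, y down, z forward; pixel columns grow to the right and rows downward; lengths in m; the calibration is good to about 2 mm. A picture is of the moment at which its call begins. There is no depth.
- r.finish_job(): hands the job in, once; it reports no verdict.
The state is a dict: "clock": time; "q": joint angles; "qd": joint speeds; "joint_torque": joint torques, N m; "tool_pos": TCP position; "eef_rot": TCP orientation; "contact_force": force on the tool from outside, world axes, zero at the start; "moment": the same for the moment, N m; "opening": opening from 0.0 (shut) to 1.0 (fully open).
Only numpy, scipy, OpenCV 4.12 (cv2) and the standard library are available. Lean on these libraries where they do the work, as an engineer would, in place of code of your own. Each camera call takes 0.05 s, during which the arm holds its last target.

## Working session

There is one attempt and no reset: what is moved stays moved. The work goes in short steps, Python scripts to look and compute and a tool call to move; the robot and the scene stay as the last step left them, time stands still between calls to the robot, and variables do not carry over. Pictures are saved under pics/ and viewed, and the job is handed in when it is done.

Besides the shell and the picture viewer there is one more tool, called after "Request:" as name(argument=value, ...) on one line, values as JSON. carry_out: Moves the arm, as the interface text tells. Its arguments: {"type":"object","properties":{"commands":{"type":"array"},"force":{"type":"number"}},"required":["commands"]}

```bash
ls; mkdir -p pics; python3 - <<'E'
from plant import r
import cv2,numpy as np
s=r.get_state();print({k:np.round(v,4).tolist() for k,v in s.items()})
for n in("scene","top"):
    d=r.snapshot(n);cv2.imwrite(f"pics/{n}0.png",d["pixels"][:,:,::-1]);print(n,d["mtx"],d["xyz"],d["rotation"])
E
```

```text
pics
{'clock': 0.0, 'q': [-1.2362, 0.69, -0.1945, 1.5663, 0.1573, 0.9025, -0.2151], 'qd': [-0.0002, -0.0003, 0.0014, -0.0017, 0.0015, 0.0011, -0.0007], 'joint_torque': [-0.0002, -52.7568, -1.2675, -15.3428, -0.0528, 0.0066, 0.0002], 'tool_pos': [0.185, 0.5963, 0.2172], 'eef_rot': [0.1498, 0.9887, -0.0009, -0.0001], 'contact_force': [-0.8695, -0.3985, 0.196], 'moment': [-0.0062, 0.0166, 0.0446], 'opening': 0.9994}
scene [[443.87626854   0.         317.34437166]
 [  0.         443.87626854 234.11152975]
 [  0.           0.           1.        ]] [ 1.22342614 -0.64658848  0.74695263] [ 0.80762536  0.36575148 -0.18042627 -0.42592664]
top [[489.23586668   0.         321.2660643 ]
 [  0.         489.23586668 240.47732064]
 [  0.           0.           1.        ]] [ 0.42710458 -0.00637532  1.57690106] [-0.70330328  0.70983515 -0.0341994   0.01813705]
```

View pics/scene0.png

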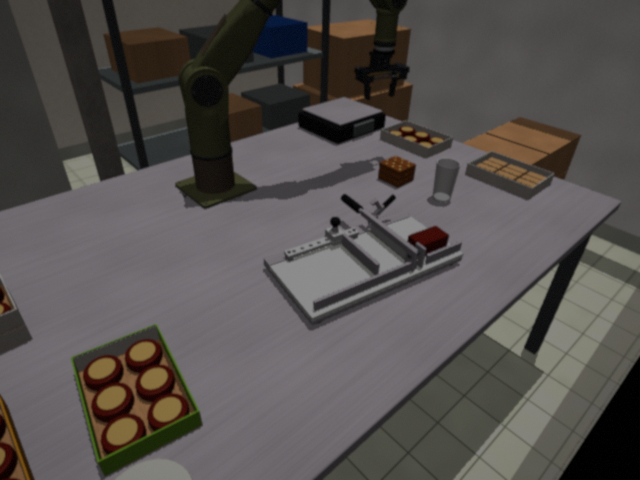

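View pics/top0.png

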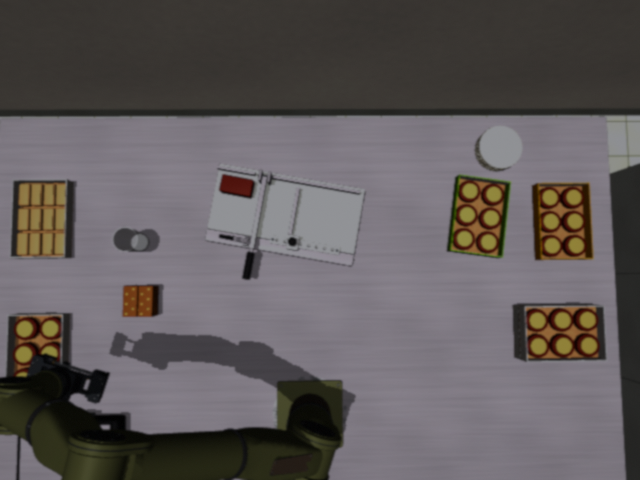

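The top view shows the cutter around px (286,214), knob at (292,241), hook tab near (227,237) and knife handle at (249,265). I'll enlarge both views.

```bash
python3 - <<'E'
import cv2
a=cv2.imread("pics/top0.png")[155:285,195:375];cv2.imwrite("pics/top0z.png",cv2.convertScaleAbs(cv2.resize(a,None,fx=4.4,fy=4.4,interpolation=2),alpha=1.3))
a=cv2.imread("pics/scene0.png")[180:330,255:475];cv2.imwrite("pics/sc0z.png",cv2.convertScaleAbs(cv2.resize(a,None,fx=3.6,fy=3.6,interpolation=2),alpha=1.3))
E
```

```text
(no output)
```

View pics/top0z.png

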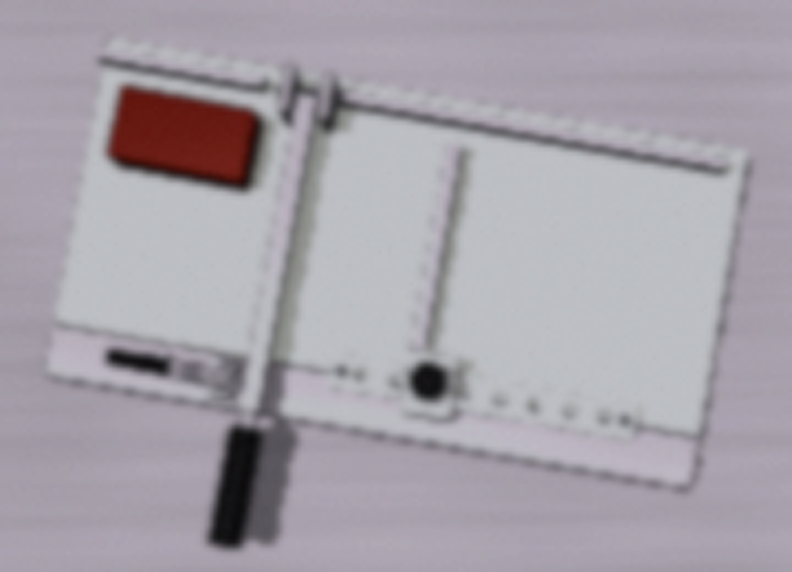

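View pics/sc0z.png

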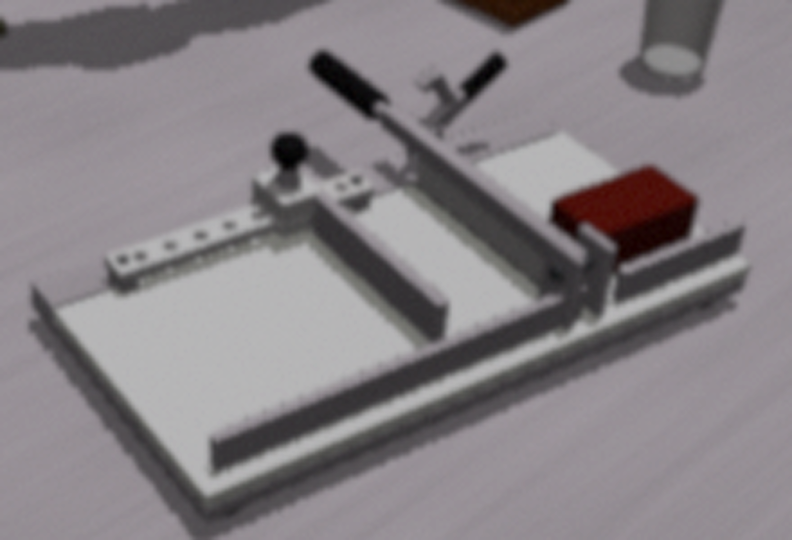

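```bash
cat > h.py <<'E'
import cv2,numpy as np
from scipy.spatial.transform import Rotation as R
from plant import r
def cam(d): return np.array(d["mtx"]),np.array(d["xyz"]),R.from_quat(d["rotation"]).as_matrix()
def ray(d,p):
    K,c,M=cam(d); v=M@np.linalg.solve(K,[p[0],p[1],1.]); return c,v/np.linalg.norm(v)
def plane(d,p,z):
    c,v=ray(d,p); return c+v*(z-c[2])/v[2]
def proj(d,X):
    K,c,M=cam(d); u=K@(M.T@(np.array(X)-c)); return u[:2]/u[2]
def tri(d1,p1,d2,p2):
    A=np.zeros((3,3));b=np.zeros(3);L=[ray(d1,p1),ray(d2,p2)]
    for c,v in L:
        P=np.eye(3)-np.outer(v,v);A+=P;b+=P@c
    X=np.linalg.solve(A,b); return X,[np.linalg.norm((np.eye(3)-np.outer(v,v))@(X-c)) for c,v in L]
def dark(d,box,t=45,amin=12):
    x0,y0,x1,y1=box; g=d["pixels"].max(2)[y0:y1,x0:x1]
    n,l,s,c=cv2.connectedComponentsWithStats((g<t).astype(np.uint8))
    return [(s[i].tolist(),(c[i]+[x0,y0]).round(1).tolist(),cv2.minAreaRect(np.argwhere(l==i)[:,::-1].astype(np.float32)+np.float32([x0,y0]))) for i in range(1,n) if s[i,4]>=amin]
E
python3 - <<'E'
from h import *
T=r.snapshot("top");S=r.snapshot("scene")
for x in dark(T,(195,155,375,285)): print("T",x)
for x in dark(S,(325,180,400,240)): print("S",x)
f=lambda z:(195+z[0]/4.4,155+z[1]/4.4)
for n,a,b,z in(("front",(48,375),(690,488),.02),("barholes",(342,371),(624,421),.058),("knife",(303,105),(252,405),.088)):
    A,B=plane(T,f(a),z),plane(T,f(b),z);e=B-A;print(n,A,B,np.arctan2(e[1],e[0]))
E
```

```text
T ([50, 28, 9, 14, 23], [250.7, 190.9], ((250.95278930664062, 190.70172119140625), (4.58585262298584, 15.264337539672852), 31.607501983642578))
T ([25, 80, 13, 5, 32], [226.2, 236.8], ((225.9615478515625, 236.6923065185547), (12.355316162109375, 2.5495097637176514), 11.309932708740234))
T ([94, 83, 7, 7, 40], [292.1, 241.2], ((292.0, 241.0), (6.0, 6.0), 90.0))
T ([48, 98, 12, 26, 185], [248.5, 265.2], ((248.51698303222656, 265.409423828125), (7.187252998352051, 26.046112060546875), 10.619654655456543))
S ([57, 0, 18, 7, 79], [393.0, 182.2], ((390.5, 183.0), (6.0, 17.0), 90.0))
S ([16, 15, 21, 18, 144], [350.8, 202.8], ((350.9268493652344, 202.8414764404297), (22.48902130126953, 6.715472221374512), 38.65980529785156))
S ([59, 15, 11, 13, 58], [388.9, 200.7], ((388.7500305175781, 200.75), (3.5355331897735596, 14.142135620117188), 45.0))
S ([37, 33, 34, 27, 89], [380.2, 228.8], ((377.64984130859375, 227.08201599121094), (42.011863708496094, 3.0329415798187256), 38.1572265625))
S ([6, 38, 10, 10, 73], [335.0, 222.0], ((335.5, 222.5), (9.0, 9.0), 90.0))
front [0.54631157 0.32399933 0.02      ] [ 0.46041978 -0.13883669  0.02      ] -1.7542861025793899
barholes [0.54449952 0.10935935 0.058     ] [ 0.5073753  -0.08955439  0.058     ] -1.7553083246648378
knife [0.72873967 0.13374776 0.088     ] [0.51914094 0.16919157 0.088     ] 2.974074264007341
```

```bash
python3 - <<'E'
from h import *
T=r.snapshot("top");S=r.snapshot("scene")
yaw=-.184
X,e=tri(T,(292.1,241.2),S,(335.0,222.0));print("knob",X,e,plane(T,(292.1,241.2),.106),plane(S,(335,222),.106))
Xt,e=tri(T,(226.2,236.8),S,(388.9,200.7));print("tab",Xt,e)
# board edges in the top image
ex=np.array([np.cos(yaw),np.sin(yaw)]);ey=np.array([-ex[1],ex[0]])
k=X[:2]
# cutter origin: front edge corners
f=lambda z:(195+z[0]/4.4,155+z[1]/4.4)
fr,fl=plane(T,f((690,488)),.02)[:2],plane(T,f((48,375)),.02)[:2]
o=(fr+fl)/2+ex*.125;print("origin",o)
for n,P in(("knob",k),("tab",Xt[:2])): print(n,"cutter",(P-o)@ex,(P-o)@ey)
for n,a,z in(("farL",(103,45),.02),("farR",(750,155),.02),("kn1",(303,105),.088),("kn2",(252,405),.088),("hookend",(235,378),.07)):
    P=plane(T,f(a),z)[:2];print(n,(P-o)@ex,(P-o)@ey)
E
```

```text
knob [0.53541448 0.04835232 0.10574968] [np.float64(0.001143580440400817), np.float64(0.0011435804404008145)] [0.53461971 0.04749906 0.106     ] [0.53635956 0.04901608 0.106     ]
tab [0.55095281 0.2468553  0.10226365] [np.float64(0.0014897351539824044), np.float64(0.0014897351539824492)]
origin [0.62625564 0.06971088]
knob cutter -0.0853998968868012 -0.03761863683398643
tab cutter -0.10644266002456335 0.16037650033664788
farL 0.11916362639785386 0.24197597726976486
farR 0.12293316923442348 -0.23767108629798225
kn1 0.08903765696385472 0.08170675555902134
kn2 -0.12350790858435157 0.07820334511972993
hookend -0.10626440055797207 0.09564241867183819
```

```bash
cat >> h.py <<'E'
yaw=-.184; O=np.array([.6263,.0697])
ex=np.array([np.cos(yaw),np.sin(yaw)]);ey=np.array([-ex[1],ex[0]])
def W(x,y,z): return np.r_[O+ex*x+ey*y,z]
def C(P): P=np.array(P); return np.array([(P[:2]-O)@ex,(P[:2]-O)@ey,P[2]])
RT=R.from_matrix(np.c_[np.r_[-ey,0],np.r_[-ex,0],[0,0,-1]])  # x_tool=-ey, y_tool=-ex, z down
RT2=R.from_matrix(np.c_[np.r_[ey,0],np.r_[ex,0],[0,0,-1]])
def rel(P,Q=None):
    s=r.get_state();A=R.from_quat(s["eef_rot"]);B=min([RT,RT2],key=lambda b:(A.inv()*b).magnitude()) if Q is None else Q
    return (A.inv()*B).as_rotvec().round(4),(A.inv().apply(np.array(P)-s["tool_pos"])*100).round(2)
E
python3 - <<'E'
from h import *
s=r.get_state();print(C(s["tool_pos"]))
print(rel(W(-.1064,.165,.19)))
print(np.linalg.det(RT.as_matrix()))
A=R.from_quat(s["eef_rot"]);print(A.as_matrix().round(2))
E
```

```text
[-0.53016714  0.43742875  0.21774818]
(array([-5.000e-04,  4.000e-04,  1.454e+00]), array([-45.26, -22.12,   2.79]))
0.9999999999999997
[[-0.96  0.3  -0.  ]
 [ 0.3   0.96 -0.  ]
 [-0.   -0.   -1.  ]]
```

Request:
carry_out(commands=[[[0,0,0.12,-3.4,-1.66,0,8.8],[0,0,0.24,-6.8,-3.32,0,8],[0,0,0.36,-10.2,-4.98,0,7],[0,0,0.48,-13.6,-6.64,0,6],[0,0,0.6,-17,-8.3,0,5],[0,0,0.72,-20.4,-9.96,0,5],[0,0,0.84,-23.8,-11.62,0,5],[0,0,0.96,-27.2,-13.28,0,5],[0,0,1.08,-30.6,-14.94,0,5],[0,0,1.2,-34,-16.6,0,5]]], force=20)

```text
clock: 1.13
tool_pos: [0.4618, 0.3364, 0.2182]
eef_rot: [0.684, 0.729, 0.0, -0.0]
contact_force: [0.8, 0.5, 0.4]
opening: 0.565
```

```bash
python3 - <<'E'
from h import *
s=r.get_state();print(C(s["tool_pos"]),s["q"],s["opening"],s["clock"])
print(rel(W(-.1064,.165,.17)))
E
```

```text
[-0.21052247  0.23205239  0.21821209] [-0.77698114  0.61710816  0.11249907  1.74152707 -0.09214888  0.78774635
 -0.55568931] 0.5654830680784083 1.1333
(array([ 1.000e-04, -4.000e-04,  2.483e-01]), array([-9.06,  8.44,  4.82]))
```

Request:
carry_out(commands=[[[0,0,0.08,-3,2.8,1,5],[0,0,0.16,-6,5.6,2,5],[0,0,0.25,-9.05,8.45,3,5],[0,0,0.25,-9.05,8.45,4,5],[0,0,0.25,-9.05,8.45,4,5]]])

```text
clock: 1.55
tool_pos: [0.5523, 0.2494, 0.1761]
eef_rot: [0.77, 0.639, -0.002, 0.001]
contact_force: [-1.0, 0.7, -0.1]
opening: 0.567
```

```bash
python3 - <<'E'
from h import *
s=r.get_state();print(C(s["tool_pos"]),s["opening"],s["clock"])
print(rel(W(-.1064,.165,.106)))
for n in("scene","top"):
    d=r.snapshot(n);cv2.imwrite(f"pics/{n}1.png",d["pixels"][:,:,::-1])
    a=d["pixels"][:,:,::-1]
    a=a[130:280,300:470] if n=="scene" else a[165:285,185:325]
    cv2.imwrite(f"pics/{n}1z.png",cv2.convertScaleAbs(cv2.resize(a,None,fx=4,fy=4,interpolation=2),alpha=1.4))
E
```

```text
[-0.10562496  0.1631406   0.17608277] 0.5670697866481649 1.55
(array([-0.0012,  0.0035, -0.0016]), array([ 0.21, -0.07,  7.01]))
```

View pics/scene1z.png

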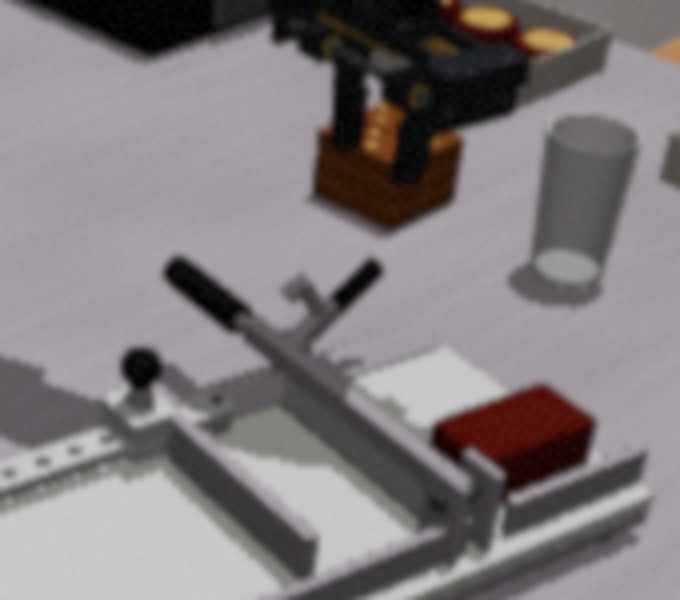

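View pics/top1z.png

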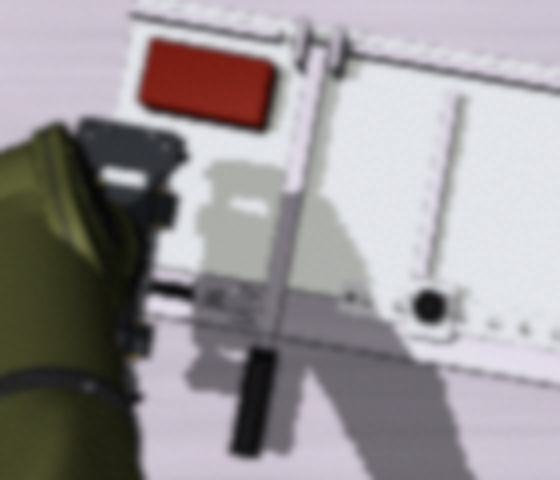

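```bash
python3 - <<'E'
from h import *
s=r.get_state();T=r.snapshot("top");S=r.snapshot("scene")
A=R.from_quat(s["eef_rot"]);print(A.as_matrix().round(3))
for k in(-1,0,1):
    P=s["tool_pos"]+A.apply([0,k*.034,-.02]);print(k,(proj(T,P)-[185,165])*4,(proj(S,P)-[300,130])*4)
P=W(-.1064,.165,.1056);print("tab",(proj(T,P)-[185,165])*4,(proj(S,P)-[300,130])*4)
E
```

```text
[[ 0.178  0.984 -0.002]
 [ 0.984 -0.178  0.001]
 [ 0.    -0.002 -1.   ]]
-1 [120.67575457 323.04512902] [344.12417184 140.15473673]
0 [129.59278814 275.56266247] [375.34066622 159.43052564]
1 [138.47525098 228.26428223] [407.78216916 179.46274179]
tab [156.60926283 284.20428939] [359.15790186 277.39556355]
```

Request:
carry_out(commands=[[[0,0,0,0.2,-0.25,3,5],[0,0,0,0.2,-0.25,5.5,5],[0,0,0,0.2,-0.25,7.2,5],[0,0,0,0.2,-0.25,7.2,3],[0,0,0,0.2,-0.25,7.2,1],[0,0,0,0.2,-0.25,7.2,0.4],[0,0,0,0.2,-0.25,7.2,0.4],[0,0,0,0.2,-0.25,7.2,0.4]]], force=10)

```text
clock: 2.42
tool_pos: [0.5501, 0.2564, 0.1075]
eef_rot: [0.768, 0.641, 0.001, 0.0]
contact_force: [-0.2, 0.6, -0.0]
opening: 0.21
```

```bash
python3 - <<'E'
from h import *
s=r.get_state();print(C(s["tool_pos"]),s["opening"]*88,s["contact_force"],s["clock"])
d=r.snapshot("scene")
a=d["pixels"][130:280,300:470,::-1]
cv2.imwrite(f"pics/scene2z.png",cv2.convertScaleAbs(cv2.resize(a,None,fx=4,fy=4,interpolation=2),alpha=1.4))
E
```

```text
[-0.10910221  0.16959188  0.10750655] 18.50956698889081 [-0.20033918  0.56634505 -0.03234734] 2.4167
```

View pics/scene2z.png

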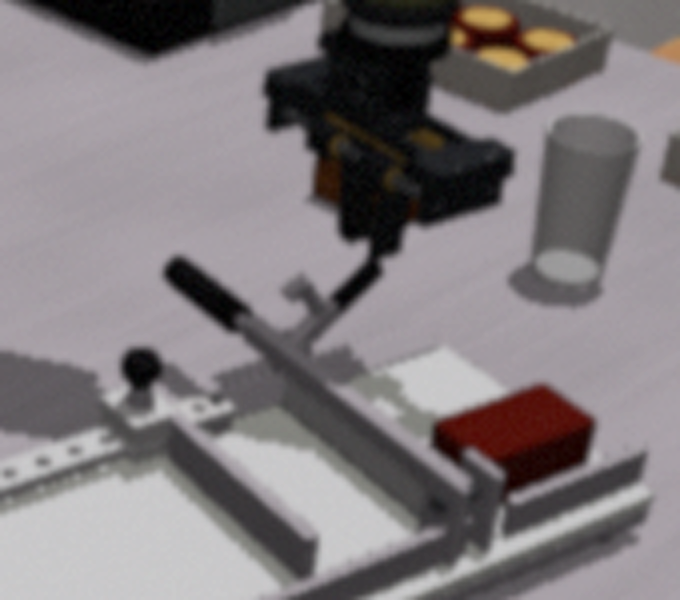

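```bash
python3 - <<'E'
from h import *
s=r.get_state();S=r.snapshot("scene");T=r.snapshot("top")
A=R.from_quat(s["eef_rot"])
for k in(-1,1): 
  for w in (-.009,.009):
    print(k,w,(proj(S,s["tool_pos"]+A.apply([w,k*.009,.008]))-[300,130])*4)
for a in(.8,.9,1.,1.1,1.2,1.3):
  for yp in (.105,):
    print(a,[((proj(S,W(-.1064,yp+q*np.sin(a),.066+q*np.cos(a)))-[300,130])*4).round() for q in(.042,.086)],[((proj(T,W(-.1064,yp+q*np.sin(a),.066+q*np.cos(a)))-[185,165])*4).round() for q in(.042,.086)])
print(((proj(S,W(-.1064,.105,.066))-[300,130])*4).round(),((proj(S,W(-.085,-.0376,.106))-[300,130])*4).round())
E
```

```text
-1 -0.009 [342.81878916 279.37062139]
-1 0.009 [362.26906374 273.09932912]
1 -0.009 [358.70103254 290.48585108]
1 0.009 [378.24341762 284.08448388]
0.8 [array([325., 300.]), array([364., 252.])] [array([198., 292.]), array([150., 282.])]
0.9 [array([327., 303.]), array([369., 258.])] [array([195., 292.]), array([144., 281.])]
1.0 [array([329., 306.]), array([374., 265.])] [array([193., 292.]), array([139., 281.])]
1.1 [array([331., 310.]), array([377., 272.])] [array([191., 292.]), array([135., 280.])]
1.2 [array([333., 314.]), array([380., 281.])] [array([189., 292.]), array([132., 280.])]
1.3 [array([333., 318.]), array([381., 289.])] [array([188., 292.]), array([131., 281.])]
[287. 346.] [139. 368.]
```

```bash
python3 - <<'E'
from h import *
s=r.get_state();S=r.snapshot("scene");print(s["clock"],s["opening"]*88)
a=S["pixels"][160:220,350:430,::-1]
a=(255*(a/255.)**.45).astype(np.uint8)
a=cv2.resize(a,None,fx=10,fy=10,interpolation=0)
P=s["tool_pos"];A=R.from_quat(s["eef_rot"])
for z in(.008,0,-.011,-.056):
    p=(proj(S,P+A.apply([0,0,z]))-[350,160]+.5)*10;cv2.circle(a,tuple(int(v) for v in p),4,(0,0,255),-1)
cv2.imwrite("pics/f3.png",a)
E
```

```text
2.5667 6.796062837804691
```

View pics/f3.png

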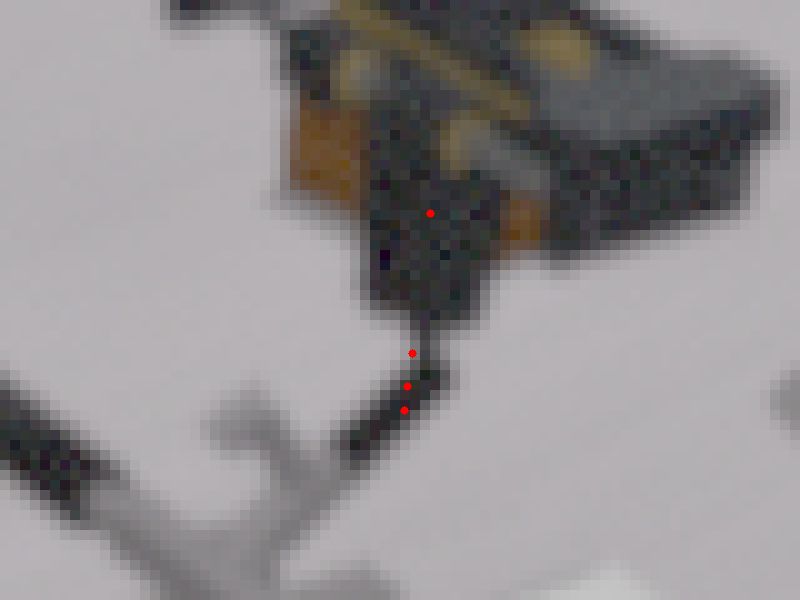

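```bash
python3 - <<'E'
from h import *
S=r.snapshot("scene");T=r.snapshot("top")
s=r.get_state();print(s["tool_pos"],s["contact_force"])
A0=R.from_quat([.1498,.9887,-.0009,-.0001]);P0=np.array([.185,.5963,.2172])
a=cv2.imread("pics/scene0.png")[30:110,340:420];a=(255*(a/255.)**.45).astype(np.uint8);a=cv2.resize(a,None,fx=7,fy=7,interpolation=0)
for k in(-1,1):
  for z in(.008,-.011,-.056):
    p=(proj(S,P0+A0.apply([0,k*.044,z]))-[340,30]+.5)*7;cv2.circle(a,tuple(int(v) for v in p),4,(0,0,255),-1)
cv2.imwrite("pics/f0.png",a)
b=T["pixels"][190:270,170:290,::-1];b=(255*(b/255.)**.45).astype(np.uint8);b=cv2.resize(b,None,fx=6,fy=6,interpolation=0)
A=R.from_quat(s["eef_rot"])
for k in(-1,0,1):
    p=(proj(T,s["tool_pos"]+A.apply([0,k*.0935,-.056]))-[170,190]+.5)*6;cv2.circle(b,tuple(int(v) for v in p),4,(0,0,255),-1)
cv2.imwrite("pics/f4.png",b)
E
```

```text
[0.54935872 0.25576302 0.10623518] [-1.02855844  0.285551   -0.73284034]
```

View pics/f0.png

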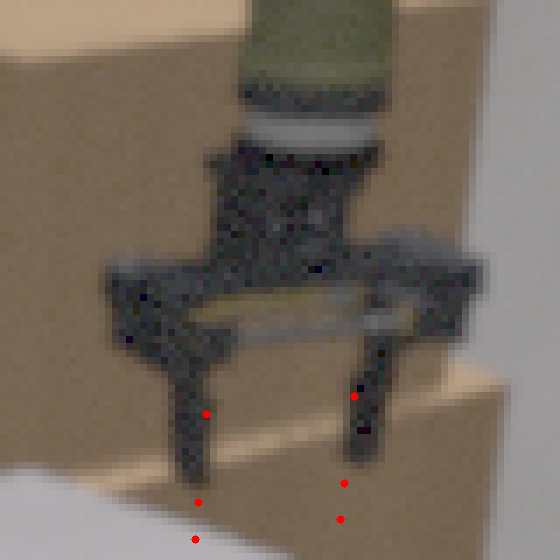

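View pics/f4.png

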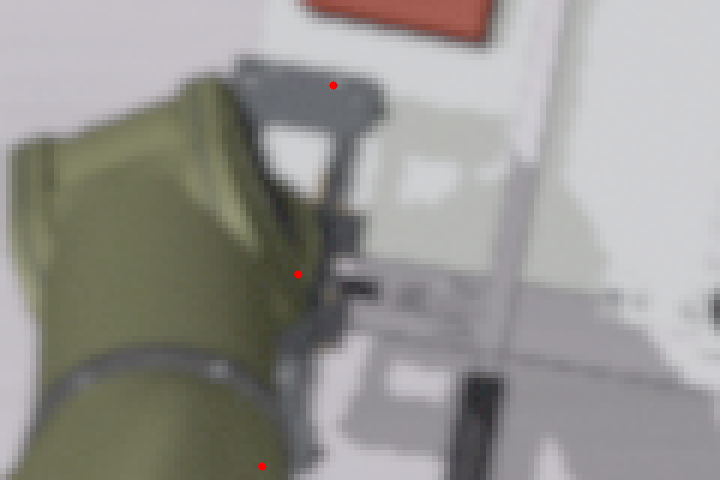

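The picture shows the closed fingers ending above the tab. In both views the real fingertips sit about 28 mm behind where the reported TCP puts them, and the start picture shows the same offset. I'll correct for it by going deeper.

Request:
carry_out(commands=[[[0,0,0,-0.2,0.1,0,4],[0,0,0,-0.4,0.2,0,4],[0,0,0,-0.6,0.2,0,4],[0,0,0,-0.6,0.2,1,4],[0,0,0,-0.6,0.2,2,4],[0,0,0,-0.6,0.2,2.9,4],[0,0,0,-0.6,0.2,2.9,4]]], force=10)

```text
clock: 3.3
tool_pos: [0.5483, 0.2489, 0.0743]
eef_rot: [0.768, 0.641, -0.002, -0.001]
contact_force: [-0.3, -0.3, -0.2]
opening: 0.454
```

```bash
cat >> h.py <<'E'
def see(fn,name,box,f):
    s=r.get_state();S=r.snapshot(name);x0,y0,x1,y1=box
    a=S["pixels"][y0:y1,x0:x1,::-1];a=(255*(a/255.)**.45).astype(np.uint8);a=cv2.resize(a,None,fx=f,fy=f,interpolation=0)
    A=R.from_quat(s["eef_rot"])
    for z in(-.0205,-.0285,-.0395): 
        p=(proj(S,s["tool_pos"]+A.apply([0,0,z]))-[x0,y0]+.5)*f;cv2.circle(a,tuple(int(v) for v in p),3,(0,0,255),-1)
    cv2.imwrite("pics/"+fn,a);return S
def st():
    s=r.get_state();print("cut",C(s["tool_pos"]).round(4),"open",round(s["opening"]*88,1),"F",s["contact_force"].round(1) if hasattr(s["contact_force"],"round") else s["contact_force"],"t",s["clock"])
E
python3 - <<'E'
from h import *
st();see("f5.png","scene",(340,150,430,220),8);see("f5t.png","top",(190,200,280,270),8)
E
```

```text
cut [-0.1095  0.1619  0.0743] open 39.9 F [-0.3 -0.3 -0.2] t 3.3
```

View pics/f5.png

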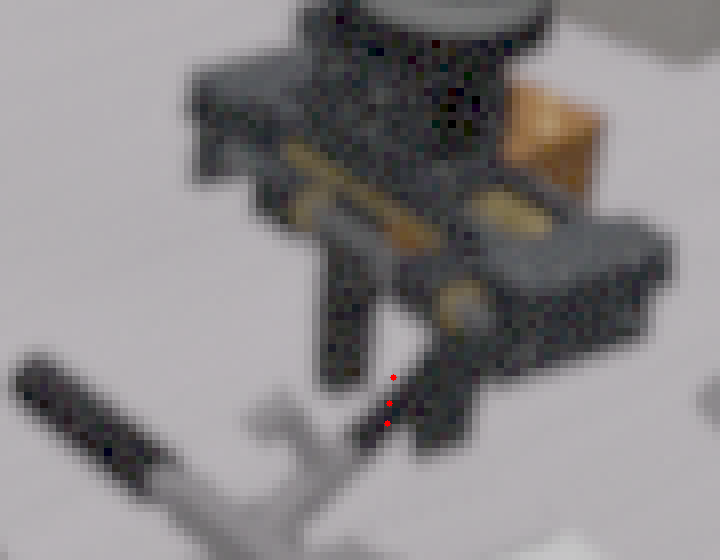

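View pics/f5t.png

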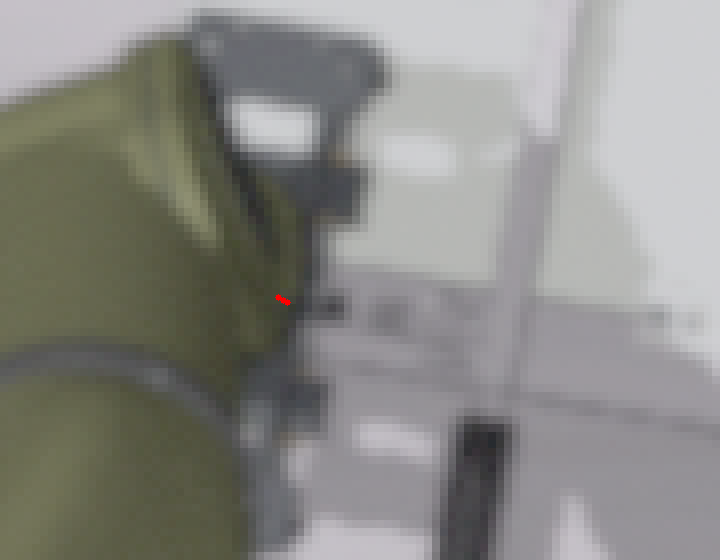

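Now the fingers straddle the tab (fingertips at crop (340,388)/(440,445), tab between them). Closing.

Request:
carry_out(commands=[[[0,0,0,0,-0.1,0,2.5],[0,0,0,0,-0.1,0,0.6],[0,0,0,0,-0.1,0,0.4],[0,0,0,0,-0.1,0,0.4],[0,0,0,0,-0.1,0,0.4]]], force=12)

```text
clock: 3.82
tool_pos: [0.5516, 0.2493, 0.0777]
eef_rot: [0.768, 0.64, 0.002, 0.001]
contact_force: [3.2, -0.2, -0.3]
opening: 0.134
```

```bash
python3 - <<'E'
from h import *
st();see("f6.png","scene",(340,150,430,220),8)
E
```

```text
cut [-0.1063  0.1629  0.0777] open 11.8 F [ 3.2 -0.2 -0.3] t 3.8167
```

View pics/f6.png

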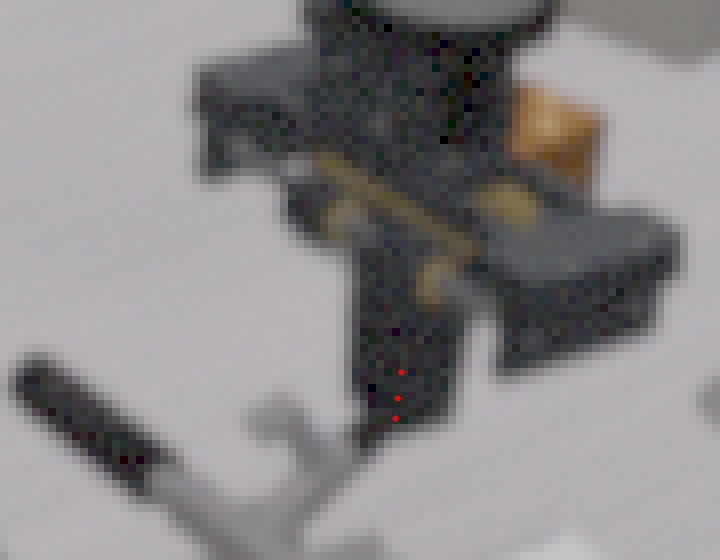

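Pinched (11.8 mm opening). Carrying it round the arc.

Request:
carry_out(commands=[[[0,0,0,-0.43,0,-0.54,0.4],[0,0,0,-0.8,0,-0.92,0.4],[0,0,0,-1.17,0,-1.26,0.4],[0,0,0,-1.58,0,-1.58,0.4],[0,0,0,-2.0,0,-1.87,0.4],[0,0,0,-2.46,0,-2.12,0.4],[0,0,0,-2.93,0,-2.34,0.4],[0,0,0,-3.42,0,-2.52,0.4],[0,0,0,-3.91,0,-2.67,0.4],[0,0,0,-3.91,0,-2.67,0.4]]], force=12)

```text
clock: 4.7
tool_pos: [0.5445, 0.2113, 0.1051]
eef_rot: [0.768, 0.64, 0.003, 0.001]
contact_force: [4.0, 0.8, 3.1]
opening: 0.138
```

```bash
python3 - <<'E'
from h import *
st();see("f7.png","scene",(340,140,430,220),7)
E
```

```text
cut [-0.1063  0.1243  0.1051] open 12.2 F [4.  0.8 3.1] t 4.7
```

View pics/f7.png

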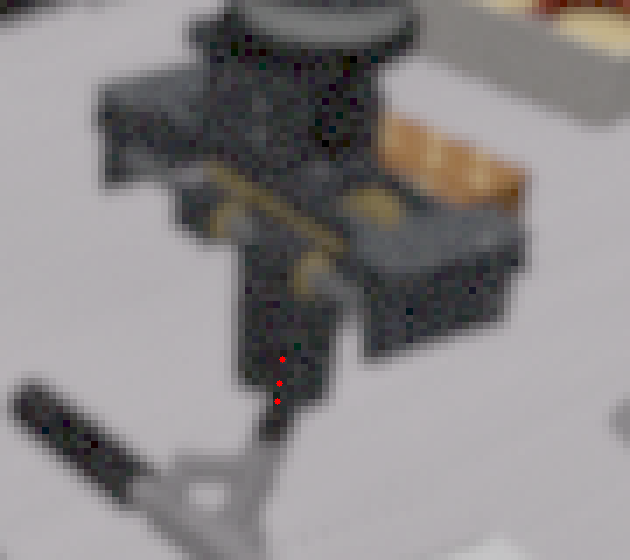

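Request:
carry_out(commands=[[[0,0,0,-0.4,0,-0.07,0.4],[0,0,0,-0.8,0,-0.14,0.4],[0,0,0,-1.2,0,-0.19,0.4],[0,0,0,-1.6,0,-0.21,0.4],[0,0,0,-2.0,0,-0.21,0.4],[0,0,0,-2.3,0,-0.2,0.4],[0,0,0,-2.3,0,-0.2,0.4]]])

```text
clock: 5.33
tool_pos: [0.5403, 0.1889, 0.1069]
eef_rot: [0.768, 0.64, 0.002, 0.001]
contact_force: [4.4, -0.7, 6.0]
opening: 0.136
```

```bash
python3 - <<'E'
from h import *
st();see("f8.png","scene",(330,140,420,220),7)
s=r.get_state();print("F cutter y",np.array(s["contact_force"])[:2]@ey)
E
```

```text
cut [-0.1063  0.1014  0.1069] open 12.0 F [ 4.4 -0.7  6. ] t 5.3333
F cutter y 0.28336127238817577
```

View pics/f8.png

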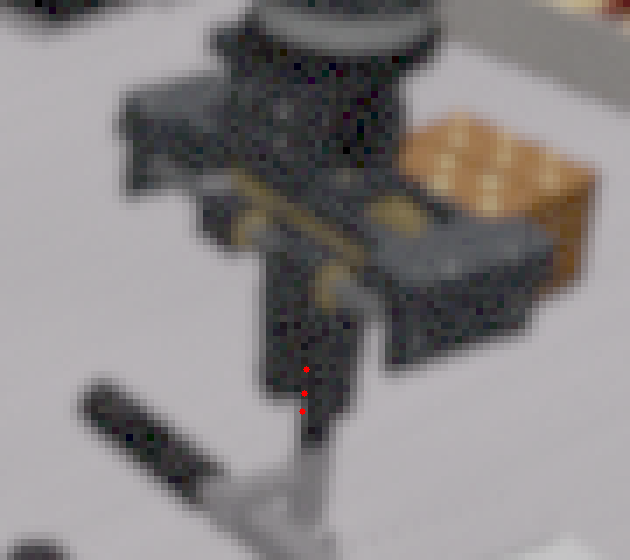

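Request:
carry_out(commands=[[[0,0,0,-0.2,0,0,0.4],[0,0,0,-0.4,0,0.05,0.4],[0,0,0,-0.6,0,0.1,0.4],[0,0,0,-0.6,0,0.1,0.4]]])

```text
clock: 5.72
tool_pos: [0.5402, 0.1874, 0.1067]
eef_rot: [0.767, 0.642, 0.005, -0.0]
contact_force: [4.1, 5.8, 8.6]
opening: 0.133
```

```bash
python3 - <<'E'
from h import *
st()
s=r.get_state();print("F cutter y",np.array(s["contact_force"])[:2]@ey)
E
```

```text
cut [-0.1062  0.1     0.1067] open 11.7 F [4.1 5.8 8.6] t 5.7167
F cutter y 6.46085215141995
```

The tab now stops moving (1.4 mm for 6 mm commanded) with 6.5 N reaction, so the hook is at its stop. One more press, then release and lift.

Request:
carry_out(commands=[[[0,0,0,-0.2,0,0.1,0.4],[0,0,0,-0.3,0,0.2,0.4],[0,0,0,-0.3,0,0.2,0.4],[0,0,0,-0.3,0,0.2,2],[0,0,0,-0.3,0,0.2,4],[0,0,0,-0.2,0,-1,4],[0,0,0,-0.2,0,-3,4],[0,0,0,-0.2,0,-5.5,5],[0,0,0,-0.2,0,-6,5]]])

```text
clock: 6.47
tool_pos: [0.5362, 0.1803, 0.1666]
eef_rot: [0.768, 0.641, -0.0, 0.0]
contact_force: [0.7, -0.7, 0.3]
opening: 0.558
```

```bash
python3 - <<'E'
from h import *
st();see("f9.png","scene",(330,140,420,220),7)
E
```

```text
cut [-0.1088  0.0922  0.1666] open 49.1 F [ 0.7 -0.7  0.3] t 6.4667
```

View pics/f9.png

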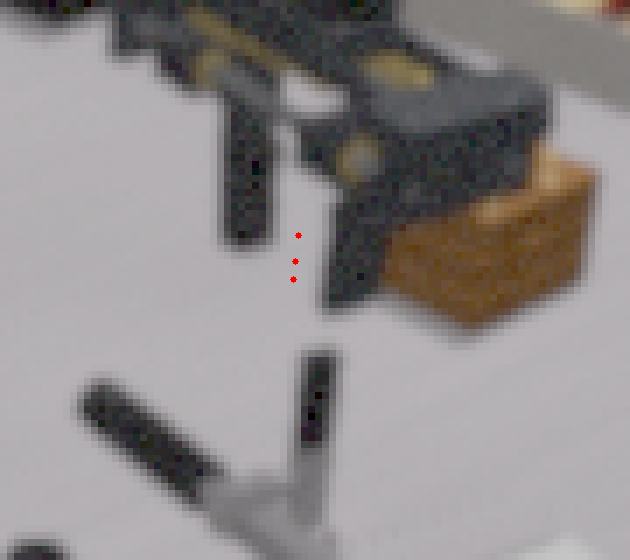

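```bash
python3 - <<'E'
from h import *
print(rel(W(-.0854,-.0376,.12)));print(rel(W(-.0854,-.0376,.069)))
E
```

```text
(array([ 0.0005, -0.0002,  0.0037]), array([-13.01,   2.28,   4.63]))
(array([ 0.0005, -0.0002,  0.0037]), array([-13.01,   2.27,   9.73]))
```

Request:
carry_out(commands=[[[0,0,0,-3,0.5,0,6],[0,0,0,-6,1,0,6],[0,0,0,-9.5,1.6,0,6],[0,0,0,-13,2.3,0.5,6],[0,0,0,-13,2.3,1.5,6],[0,0,0,-13,2.3,2,6]]])

```text
clock: 7.02
tool_pos: [0.5336, 0.0455, 0.1426]
eef_rot: [0.769, 0.639, -0.003, -0.001]
contact_force: [0.4, 1.6, -0.8]
opening: 0.681
```

```bash
python3 - <<'E'
from h import *
st();see("f10.png","scene",(290,150,400,240),7);see("f10t.png","top",(240,190,340,280),7)
print(rel(W(-.0854,-.0376,.069)))
E
```

```text
cut [-0.0867 -0.0408  0.1426] open 60.0 F [ 0.4  1.6 -0.8] t 7.0167
(array([-0.0051,  0.0005,  0.0049]), array([-0.09,  0.22,  7.37]))
```

View pics/f10.png

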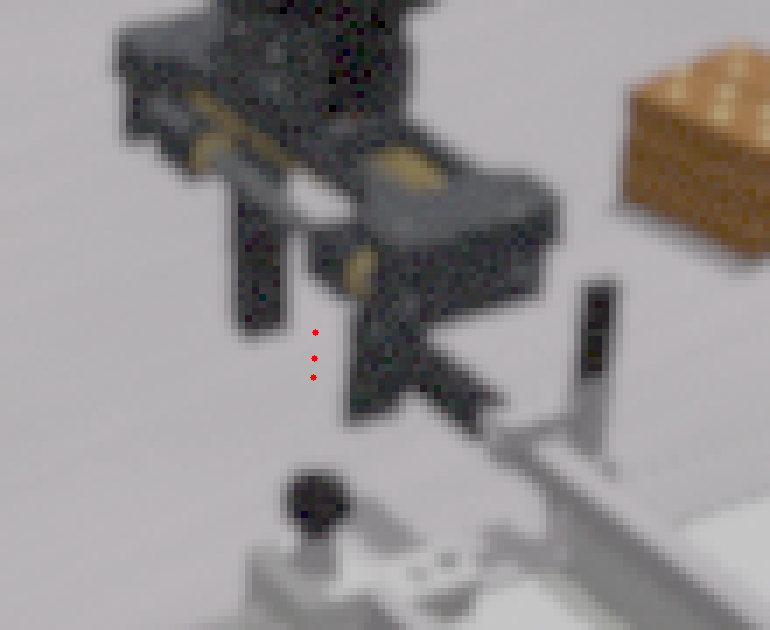

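View pics/f10t.png

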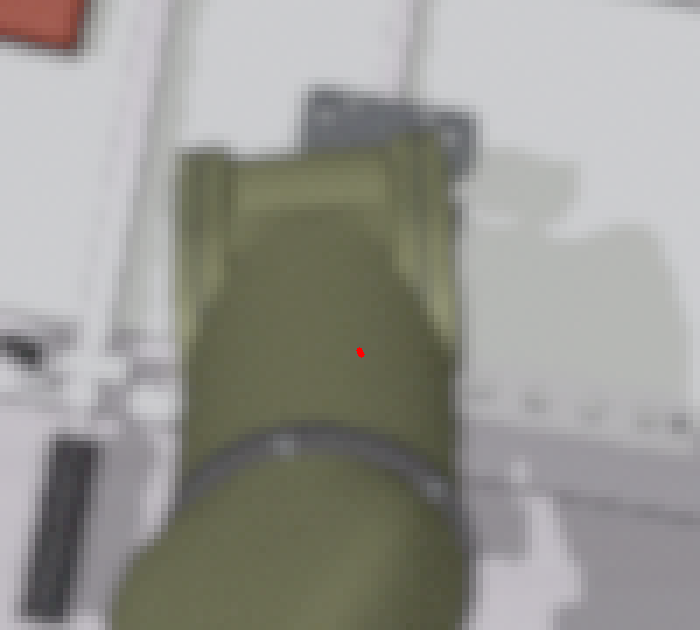

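Request:
carry_out(commands=[[[0,0,0,0.1,0.1,1.5,6],[0,0,0,0.1,0.15,3,6],[0,0,0,0.1,0.15,4.5,6],[0,0,0,0.1,0.15,4.5,6]]])

```text
clock: 7.45
tool_pos: [0.5353, 0.0517, 0.0972]
eef_rot: [0.767, 0.642, -0.002, -0.002]
contact_force: [-0.2, -0.0, -0.1]
opening: 0.682
```

```bash
python3 - <<'E'
from h import *
st();see("f11.png","scene",(290,170,380,250),8)
print(rel(W(-.0854,-.0376,.069)))
E
```

```text
cut [-0.0862 -0.0343  0.0972] open 60.0 F [-0.2 -0.  -0.1] t 7.45
(array([-0.004 ,  0.0001,  0.0072]), array([-0.31,  0.  ,  2.94]))
```

View pics/f11.png

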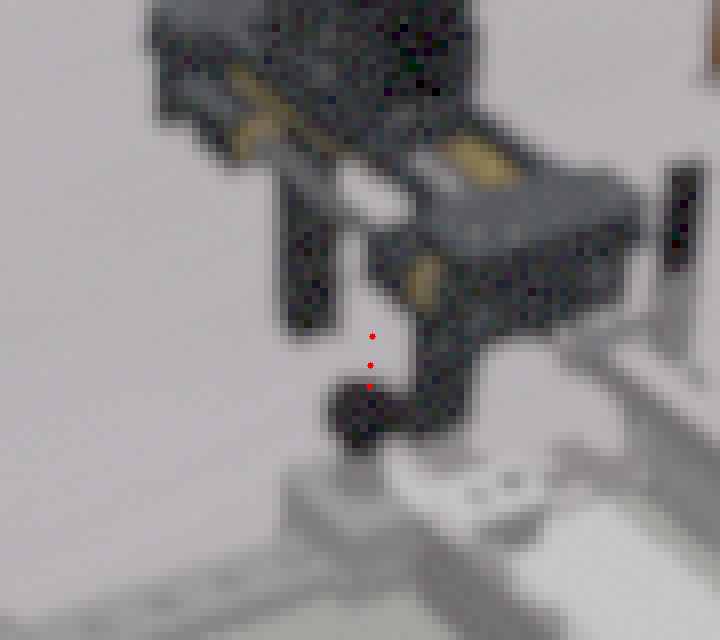

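Request:
carry_out(commands=[[[0,0,0,-0.25,0.05,1,6],[0,0,0,-0.25,0.05,2,6],[0,0,0,-0.25,0.05,2.8,6],[0,0,0,-0.25,0.05,2.8,6]]])

```text
clock: 7.83
tool_pos: [0.5366, 0.0469, 0.0702]
eef_rot: [0.768, 0.641, -0.001, -0.001]
contact_force: [-0.2, -0.5, 0.4]
opening: 0.684
```

```bash
python3 - <<'E'
from h import *
st();see("f12.png","scene",(290,170,380,250),8)
E
```

```text
cut [-0.084  -0.0388  0.0702] open 60.1 F [-0.2 -0.5  0.4] t 7.8333
```

View pics/f12.png

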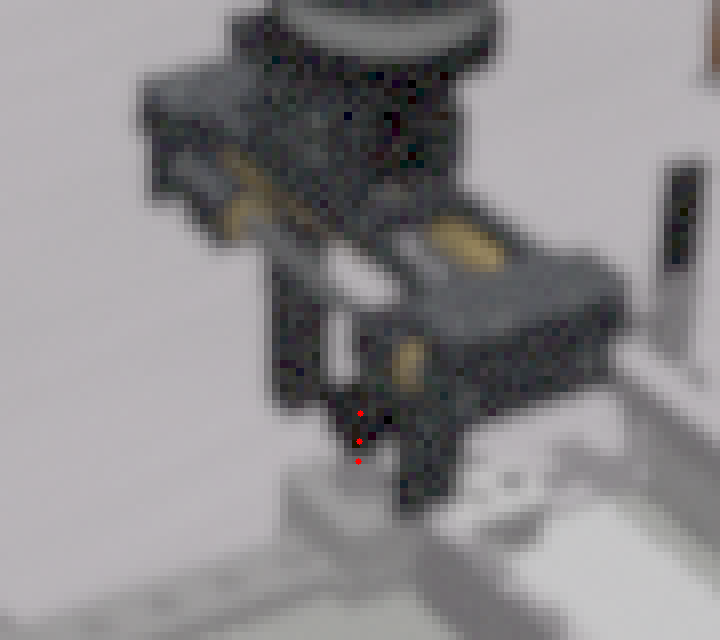

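Fingers straddle the knob (knob centre (362,415) lies between tips at (298,405) and (420,510)). Closing.

Request:
carry_out(commands=[[[0,0,0,0.05,-0.05,0.05,4],[0,0,0,0.05,-0.05,0.05,3],[0,0,0,0.05,-0.05,0.05,2],[0,0,0,0.05,-0.05,0.05,1.5],[0,0,0,0.05,-0.05,0.05,1.5],[0,0,0,0.05,-0.05,0.05,1.5]]], force=30)

```text
clock: 8.38
tool_pos: [0.5358, 0.0477, 0.0714]
eef_rot: [0.768, 0.641, -0.001, -0.001]
contact_force: [-3.9, 0.5, 5.3]
opening: 0.297
```

```bash
python3 - <<'E'
from h import *
st();print(r.get_state()["moment"])
E
```

```text
cut [-0.085  -0.0382  0.0714] open 26.1 F [-3.9  0.5  5.3] t 8.3833
[ 0.09953452  0.90816866 -0.09519795]
```

Request:
carry_out(commands=[[[0,0,0,0,0,-0.4,1.5],[0,0,0,0,0,-0.8,1.5],[0,0,0,0,0,-1.2,1.5],[0,0,0,0,0,-1.3,1.5],[0,0,0,0,0,-1.3,1.5]]], force=30)

```text
clock: 8.8
tool_pos: [0.5358, 0.0477, 0.084]
eef_rot: [0.768, 0.641, -0.001, -0.001]
contact_force: [-3.9, 1.5, -6.3]
opening: 0.293
```

```bash
python3 - <<'E'
from h import *
st();see("f13.png","scene",(290,170,380,250),8)
E
```

```text
cut [-0.085  -0.0382  0.084 ] open 25.8 F [-3.9  1.5 -6.3] t 8.8
```

View pics/f13.png

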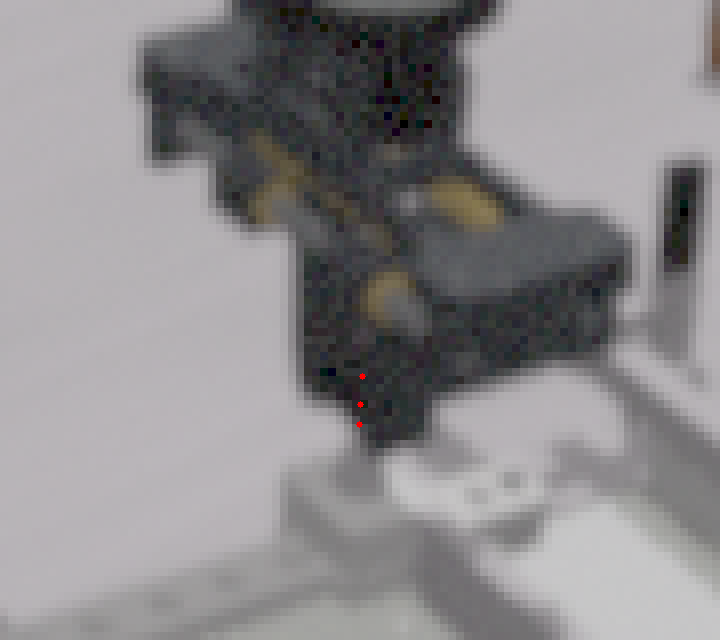

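Lifted 12.6 mm with −6.3 N, matching the spring force. Sliding now.

Request:
carry_out(commands=[[[0,0,0,-0.5,0,0,1.5],[0,0,0,-1.0,0,0,1.5],[0,0,0,-1.5,0,0,1.5],[0,0,0,-2.0,0,0,1.5],[0,0,0,-2.5,0,0,1.5],[0,0,0,-2.5,0,0,1.5],[0,0,0,-2.5,0,0,1.5]]], force=30)

```text
clock: 9.43
tool_pos: [0.531, 0.0219, 0.0837]
eef_rot: [0.768, 0.64, -0.002, -0.001]
contact_force: [-4.8, 0.7, -6.3]
opening: 0.293
```

```bash
python3 - <<'E'
from h import *
st();see("f14.png","scene",(290,170,380,250),8)
E
```

```text
cut [-0.0849 -0.0644  0.0837] open 25.8 F [-4.8  0.7 -6.3] t 9.4333
```

View pics/f14.png

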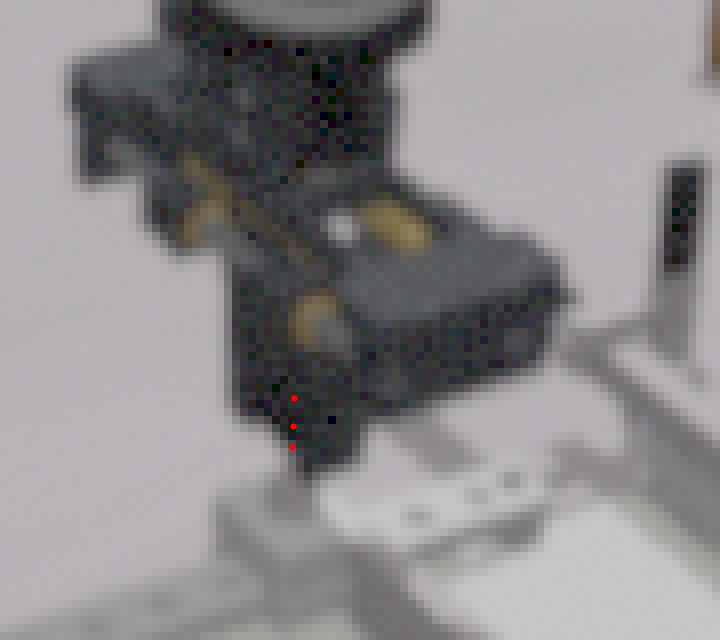

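Request:
carry_out(commands=[[[0,0,0,0.1,0,0,1.5],[0,0,0,0.1,0,0,1.5],[0,0,0,0.1,0,0.3,1.5]]], force=30)

```text
clock: 9.73
tool_pos: [0.5312, 0.0226, 0.0809]
eef_rot: [0.768, 0.64, -0.002, -0.001]
contact_force: [-4.6, -0.3, -6.6]
opening: 0.295
```

```bash
python3 - <<'E'
from h import *
st()
E
```

```text
cut [-0.0849 -0.0637  0.0809] open 26.0 F [-4.6 -0.3 -6.6] t 9.7333
```

Request:
carry_out(commands=[[[0,0,0,0.04,0,0.3,1.5],[0,0,0,0.04,0,0.6,1.5],[0,0,0,0.04,0,0.9,1.5],[0,0,0,0.04,0,1.05,1.5],[0,0,0,0.04,0,1.05,1.5]]], force=30)

```text
clock: 10.15
tool_pos: [0.5313, 0.0229, 0.0714]
eef_rot: [0.768, 0.64, -0.002, -0.001]
contact_force: [-7.5, -0.5, 5.5]
opening: 0.294
```

```bash
python3 - <<'E'
from h import *
st();see("f15.png","scene",(290,170,380,250),8)
E
```

```text
cut [-0.0848 -0.0634  0.0714] open 25.9 F [-7.5 -0.5  5.5] t 10.15
```

View pics/f15.png

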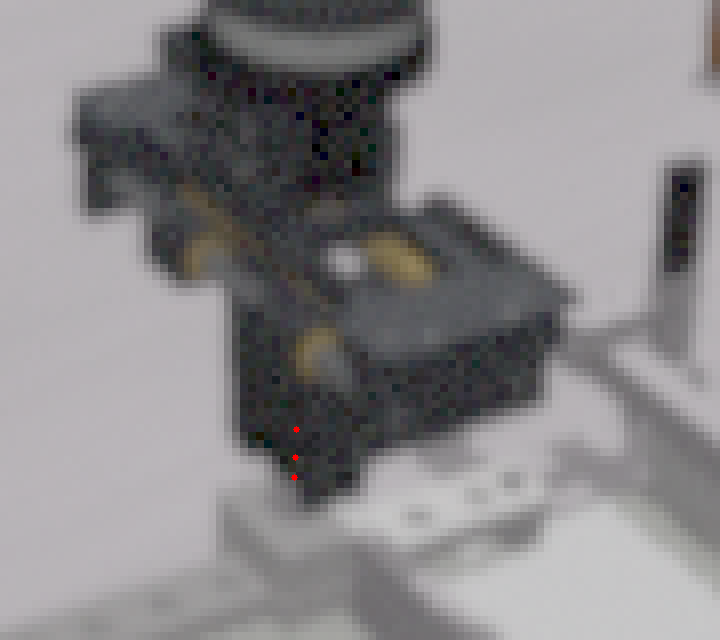

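z is back at the starting 0.0714 with the same upward reaction (pin home), and y has moved 25.2 mm. I'll press lightly and probe sideways to confirm the pin is locked.

Request:
carry_out(commands=[[[0,0,0,0,0,0.1,1.5],[0,0,0,-0.15,0,0.1,1.5],[0,0,0,-0.3,0,0.1,1.5],[0,0,0,-0.3,0,0.1,1.5]]], force=30)

```text
clock: 10.53
tool_pos: [0.5312, 0.0219, 0.0713]
eef_rot: [0.768, 0.641, -0.0, -0.001]
contact_force: [-9.8, 1.8, 12.3]
opening: 0.294
```

```bash
python3 - <<'E'
from h import *
st();print(np.array(r.get_state()["contact_force"])[:2]@ey)
E
```

```text
cut [-0.0847 -0.0643  0.0713] open 25.9 F [-9.8  1.8 12.3] t 10.5333
0.024561642525515077
```

Request:
carry_out(commands=[[[0,0,0,0.3,0,-0.05,1.5],[0,0,0,0.3,0,-0.05,1.5],[0,0,0,0.3,0,-0.05,1.5],[0,0,0,0.3,0,-0.05,1.5],[0,0,0,0.3,0,-0.05,1.5]]], force=30)

```text
clock: 10.95
tool_pos: [0.5316, 0.0239, 0.0713]
eef_rot: [0.768, 0.641, -0.001, -0.001]
contact_force: [-7.8, 1.4, 8.7]
opening: 0.295
```

```bash
python3 - <<'E'
from h import *
st();see("f16.png","scene",(270,160,480,300),3.8)
E
```

```text
cut [-0.0848 -0.0623  0.0713] open 25.9 F [-7.8  1.4  8.7] t 10.95
```

View pics/f16.png

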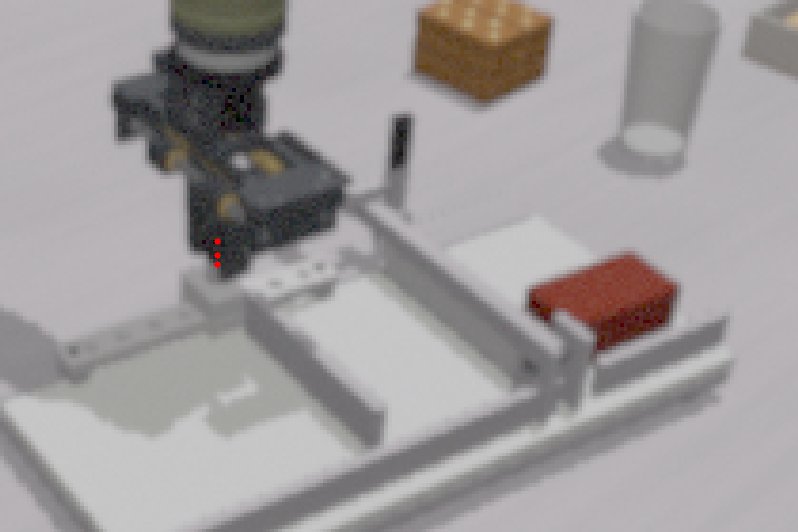

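```bash
python3 - <<'E'
from h import *
T=r.snapshot("top");cv2.imwrite("pics/topend.png",T["pixels"][:,:,::-1])
print(r.finish_job()); st()
E
```

```text
the job is handed in; nothing more can be done
None
the job is handed in; nothing more can be done
```

The hook is closed, the length stop sits one hole further from the knife with its pin home, and I handed the job in with the gripper still holding the knob. It took about 11 s of the 45 s.

- **Hook:** I carried the tab round and pressed it against its end stop. It moved only 1.4 mm for 6 mm commanded, with about 6.5 N back, and the camera shows the tab upright.
- **Plunger and stop:**
  - **Lift and slide:** I lifted the knob 12.6 mm against about 6.3 N, which fits the spring. I then slid the stop along the bar.
  - **Pin home:** The knob came back to exactly its starting height (0.0713–0.0714 m) and stayed there under extra downward push. A sideways probe moved it only about 2 mm in total, centred 25.1 mm from the start. At the last check it stood at 24.1 mm, within the allowed 2.5 mm.
  - **Grip:** The jaws hold at 25.9 mm with 30 N set.
- **Knife and other things:** In the last scene picture the knife is down, and the paste bar, nut bars and tumbler look unmoved. I saved a final top view but did not look at it. The sweet tray was not in the last crop, and the arm never went near it.

**One thing disagreed:** the camera showed the fingertips about 28 mm behind where the reported TCP puts them. My first pinch at the hook tab closed on nothing because of it. I then worked from the pictures, and both grasps held. Going by the pictures, the grasp point is about 5 mm from the knob's middle. Going by the reported TCP it would be about 24 mm away, just inside the 25 mm limit.

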